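Make up a dental case tray: job card in the pocket, spatula in its compartment

ROBOT

A 6-joint arm with a two-finger parallel gripper is mounted at the origin on the work surface. World frame = base frame: x ahead of the robot, y to its left, z up, the work surface at z = 0. Lengths are in m, angles in rad, forces in N, time in s.
With the tool pointing down it reaches from about 0.225 to 0.875 m from the base axis. Payload 3.4 kg.
Tool frame: the origin (TCP) lies on the centre line of the jaws, within the pads' length; the fingertips stand 22 mm ahead of it and the grasp point (between the pads) lies 3 mm ahead of it; z points along the fingers, y is the line along which they close (so a half turn about z gives the same grasp; the last joint's range is limited). The gripper opens to 85 mm and grips with 20 to 120 N. Pads are 22 mm wide; open, the fingers measure 114 mm over their backs; the gripper's body (76 mm by 85 mm) begins 54 mm behind the grasp point. The pads swing forward as they close: fully open they stand 13 mm farther back than shut.
Start: joints at [1.01, 0.276, 1.505, -0, 1.361, -0.121], TCP at [0.245, 0.52, 0.253] pointing down, gripper open.
Joint ranges: [-2.89, 2.89], [-0.75, 2.08], [0.22, 2.7], [-1.18, 4.32], [0.11, 2.71], [-2.7, 2.7]. Speed limits (rad/s): [2.57, 2.57, 3.14, 3.14, 3.14, 3.14].

INTERFACE

Orientations are given as a unit quaternion [w, x, y, z].
In Python, from cell import reach, move_linear, move_j, ungrasp, gripper_close, dwell, inverse_kinematics, read_camera, camera_model, MotionError, finish_job, silhouettes, spot_point, get_clock, get_q, get_qvel, get_tau, get_tool_pos, get_tool_rot, get_force, get_wrist_torque, get_width, get_finger_force gives the robot as it stands. Calls block until the motion is done:
- reach(position, orientation): joint-space move of the TCP to a pose.
- move_linear(position, feed=0.15, orientation=None, until_force=None): straight line of the TCP; orientation=None keeps the orientation; feed is the mean speed in m/s. With until_force (N) it stops when the force on the tool has changed by that much, and returns True; else False.
- move_j(angles): joint-space move.
- ungrasp() and gripper_close(): open the fingers fully, or close them until they stop; the grip force is fixed at half the most.
- dwell(seconds).
- inverse_kinematics(position, orientation): joint angles nearest the present ones, or None.
- read_camera(name): name is "scene" or "top" or "wrist"; returns the picture (480x640x3 uint8, blue, green, red); there is no depth.
- camera_model(name): a dict with "fx", "fy", "cx", "cy" (pixels), "k1" (the pictures are not rectified: a ray, as slopes to the right and down, at radius r is drawn at 1 + k1 r^2 times it, then the intrinsics apply), "rvec" (rotation vector, rad) and "tvec" (3), from world to camera coordinates, as OpenCV has them. Camera axes: x right, y down, z forward; pixel columns grow to the right and rows downward; lengths in m; the calibration is good to about 2 mm. A picture is of the moment at which its call begins: read the wrist's pose just before it. camera_model takes no time and is no camera call; for the wrist camera it gives the pose at the moment of the call.
A pose or a line that the arm cannot do raises MotionError and nothing moves.
- finish_job(): hands the job in; it is judged then, once.
Trained networks look in the newest picture that a camera, given by its name, has taken for a name from the list of things; names that differ only in an ending like _2 or _b are one class to them, and where a whole thing is asked for, a point or a joint stands for the part that bears it (a point fixed in the world has none). Each returns a list of dicts, best first, with "p" (0 to 1); they miss things now and then, are a little off and sometimes report something else, mostly with a low value. They report only what shows in the picture. A call takes as long as a camera call. They do not tell look-alikes from the thing itself.
- silhouettes(camera, label): "mask" (480x640 bool, what is visible of it) and "bbox" ([left, top, right, bottom] in pixels, round what is visible of it).
- spot_point(camera, label): "location" ([column, row] in pixels: a listed point, or the origin of a listed thing).
Readings, each from a call of its own:
- get_clock(): time.
- get_q(): joint angles.
- get_qvel(): joint speeds.
- get_tau(): joint torques, N m.
- get_tool_pos(): TCP position.
- get_tool_rot(): TCP orientation.
- get_force(): force on the tool from outside, world axes, zero at the start.
- get_wrist_torque(): the same for the moment, N m.
- get_width(): finger opening in m.
- get_finger_force(): force on a finger pad.
Only numpy, scipy, OpenCV 4.12 (cv2) and the standard library are available. Lean on these libraries where they do the work, as an engineer would, in place of code of your own. Each camera call takes 0.05 s, during which the arm holds its last target. There are 200 camera calls.

TASK

Make up this case tray: take the job card out of its stand and slide it down into the tray's leaning card pocket, clip end up, until it is fully home. Also lay the green-handled spatula flat and lengthwise in the tray's empty compartment, next to the pocket; set it down, don't drop it. Leave the dental cast, the jar and the beaker where they are.

Things in the scene. Friction and masses are not known exactly. Their poses are not given: they have to be found in the camera images.
- card: job card: rigid white board 5 (x) x 80 (y) x 98 (z) mm, about 100 g, with a black clip on its top edge: 16 mm thick (x), 46 wide (y), from z = 86 to 112 mm; grip the clip across its thickness. Origin: middle of the bottom edge; z up the board to the clip, x normal to it. Both faces alike. Starts upright in the stand, bottom edge 8 mm above the bench.
- stand: fixed dark steel card stand, base 70 (x) x 100 (y) x 8 mm, with an upright slot 7 (x) x 84 (y) mm inside, its walls 4 mm thick and reaching 40 mm above the bench. Origin: centre of its underside; x across the slot (the card's normal), y along it.
- tray: fixed orange case tray, 180 (x) x 210 (y) x 45 (z) mm, walls and floor 4 mm. A divider along y at x = 0 (top 28 mm above the bench) makes two compartments, each 84 (x) x 202 (y) mm inside: the -x one, by the pocket, is empty, the +x one holds the cast. Origin: centre of its underside; z up. The pocket is on its -x side, roughly facing the robot.
- compartment (a point): centre of the floor (4 mm above the bench) of the tray's empty compartment; axes as the tray's: the compartment is 84 mm along x, 202 mm along y; wall tops 41 mm and divider top 24 mm above this point.
- pocket: fixed grey card pocket on the tray's -x side; its mouth leans 25 degrees from vertical towards the tray's -x. Inside 8 (x) x 84 (y) mm. Origin: centre of inner floor, 11 mm above the bench; z up the lean out of the mouth, x normal to the card plane. Flared lips end at z = 58 (tray side), 44 (outer) and 49 mm (ends), each about 5 mm wider. A card fully home has its origin and z here.
- spatula: plaster spatula lying flat, 170 mm long along its x: green flat handle 100 x 18 (y) x 14 (z) mm from x = -80 to 20 mm, then a neck and a thin steel blade 24 mm wide to x = 90 mm. Origin: on its underside, near mid-length; z up. About 70 g. Starts on the bench.
- spatula_grip (a point): point in the middle of the spatula's handle thickness, 15 mm from its origin towards the handle end (-x) and 7 mm above the underside; close to its centre of mass; axes as the spatula's.
- cast: bystander: off-white plaster dental cast 56 x 60 x 30 mm, loose in the tray's +x compartment. Origin: centre of its underside.
- jar: bystander: amber jar with white cap, 48 mm diameter, 60 mm tall, loose on the bench. Origin: centre of its underside.
- beaker: bystander: grey stone beaker, 72 mm diameter, 75 mm tall, loose on the bench. Origin: centre of its underside.
Not all that is in view belongs to the job. Several things look just like the spatula: the one meant starts farthest from the robot's base.

How it is judged:
At the end, for the whole second after the job is handed in: Card in the pocket, clip up: bottom edge within 6 mm of its floor, 4 mm across, 6 mm along, in line to 0.12 rad. Spatula flat (0.12 rad) on the empty compartment's floor (6 mm), lengthwise to 0.35 rad, origin within 34 mm across and 40 mm along of its centre. Both at rest (z of card in the frame of pocket between -0.003 and 0.006 m and x of card in the frame of pocket between -0.004 and 0.004 m and y of card in the frame of pocket between -0.006 and 0.006 m and angle between the z axis of card and the z axis of pocket, either way round below 0.12 rad and angle between the x axis of card and the x axis of pocket, either way round below 0.12 rad and z of spatula in the frame of compartment between -0.003 and 0.006 m and x of spatula in the frame of compartment between -0.034 and 0.034 m and y of spatula in the frame of compartment between -0.04 and 0.04 m and angle between the x axis of spatula and the y axis of compartment, either way round below 0.35 rad and angle between spatula's own z axis and vertical below 0.12 rad and linear speed of each of card, spatula below 0.02 m/s); the robot touches nothing.
It fails at once if the spatula is dropped (falls free at over 0.7 m/s, a drop of more than about 25 mm) (contact force between the fingers and spatula below 0.01 N and linear speed of spatula above 0.7 m/s).
It fails at once if the cast, the jar or the beaker is moved more than 20 mm or tipped (distance of any of cast, jar, beaker from where it was at the start of the episode above 0.02 m or angle between any of cast, jar, beaker's own z axis and vertical above 0.3 rad).
It also fails if it takes over 61 s, if anything falls off the work surface, if the arm or the gripper's body presses on something with over 40 N, if the wrist force passes 120 N, or if a joint passes its speed limit or range.

## Working session

There is one attempt and no reset: what is moved stays moved. The work goes in short steps, each a Python script; the robot and the scene stay as the last script left them, time stands still between calls to the robot, and variables do not carry over. Pictures are saved under pics/ and viewed, at most 13 in all, crops included, and the job is handed in when it is done.

```bash
ls; mkdir -p pics; python3 - <<'E'
from cell import *
import cv2,numpy as np
for c in("scene","top"):
    im=read_camera(c);cv2.imwrite(f"pics/{c}0.png",im)
    m=camera_model(c);R=cv2.Rodrigues(np.array(m['rvec']))[0];print(c,m,-R.T@np.array(m['tvec']))
    for l in("card","stand","tray","compartment","pocket","spatula","spatula_grip","cast","jar","beaker"):
        print(l,[(np.round(d['location']).tolist(),round(d['p'],2)) for d in spot_point(c,l)])
print(get_clock())
E
```

```text
pics
scene {'fx': 513.2564078281898, 'fy': 513.2564078281898, 'cx': 313.1355782057776, 'cy': 234.95768471370604, 'k1': -0.1309539965616419, 'rvec': array([ 1.87413363,  1.52328791, -0.66187786]), 'tvec': array([-0.07579183, -0.33635819,  1.73723864])} [ 1.48765589 -0.2416482   0.93025019]
card [([416.0, 212.0], 0.62)]
stand [([409.0, 215.0], 0.84)]
tray [([344.0, 298.0], 0.97)]
compartment [([342.0, 281.0], 0.66)]
pocket [([335.0, 263.0], 0.75)]
spatula [([221.0, 252.0], 0.97), ([178.0, 210.0], 0.78), ([279.0, 231.0], 0.59)]
spatula_grip [([273.0, 233.0], 0.87), ([175.0, 214.0], 0.81), ([219.0, 248.0], 0.58)]
cast [([329.0, 314.0], 0.86)]
jar [([222.0, 318.0], 0.66)]
beaker [([470.0, 273.0], 0.96)]
top {'fx': 433.20272432043146, 'fy': 433.20272432043146, 'cx': 321.4743136398785, 'cy': 236.47730818807585, 'k1': -0.0008482019005077758, 'rvec': array([ 2.18789534, -2.1809739 ,  0.12225399]), 'tvec': array([-0.03475042,  0.54179387,  0.91601224])} [ 0.45614096 -0.01379076  0.96206645]
card [([187.0, 274.0], 0.67)]
stand [([186.0, 271.0], 0.94)]
tray [([311.0, 152.0], 0.69), ([187.0, 273.0], 0.45)]
compartment [([307.0, 170.0], 0.86)]
pocket [([304.0, 197.0], 0.57)]
spatula [([478.0, 330.0], 0.84), ([358.0, 269.0], 0.72), ([431.0, 244.0], 0.57)]
spatula_grip [([485.0, 335.0], 0.91), ([366.0, 269.0], 0.67), ([309.0, 174.0], 0.42)]
cast [([328.0, 137.0], 0.6), ([188.0, 270.0], 0.29)]
jar [([431.0, 155.0], 0.86)]
beaker [([165.0, 157.0], 0.83)]
1.1
```

View pics/top0.png

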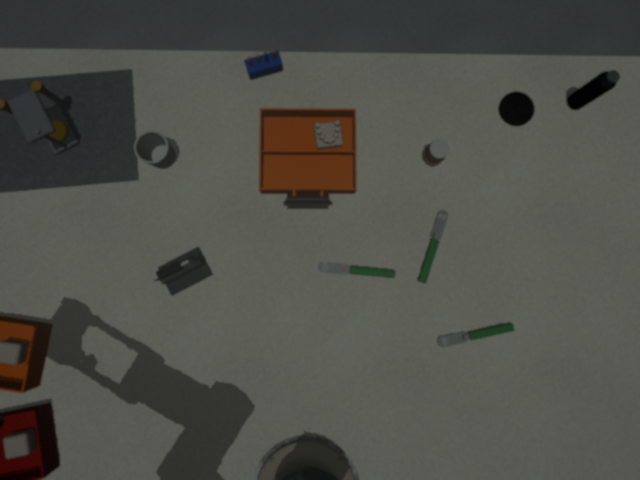

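View pics/scene0.png

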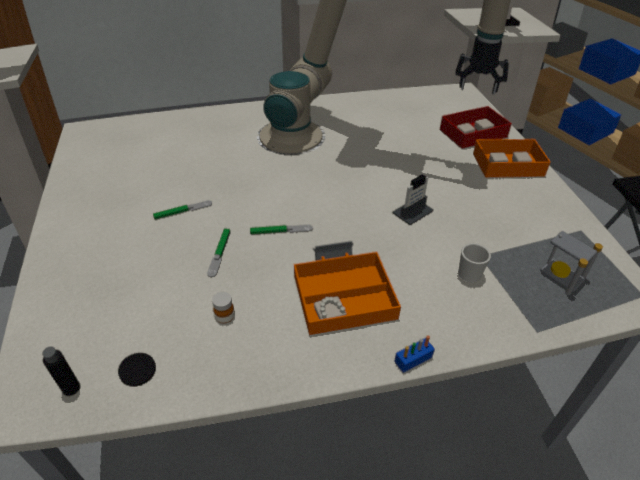

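The top picture shows three look-alike spatulas: A (358,270), B (432,246) and C (478,335). The base is near (308,480), so B looks farthest. I'll compute the distances and crop in on B. The tray is at (308,152) with the pocket at (308,199), and the stand and card are at (185,270).

```bash
cat > h.py <<'E'
from cell import *
import cv2,numpy as np
from scipy.spatial.transform import Rotation as Ro
def KD(m): return np.array([[m['fx'],0,m['cx']],[0,m['fy'],m['cy']],[0,0,1.]]),np.array([m['k1'],0,0,0,0.])
def ground(m,px,z):
    """pixels -> world points on plane z"""
    K,D=KD(m); R=cv2.Rodrigues(np.array(m['rvec'],float))[0]; c=-R.T@np.array(m['tvec'])
    u=cv2.undistortPoints(np.array(px,float).reshape(-1,1,2),K,D).reshape(-1,2)
    d=np.c_[u,np.ones(len(u))]@R
    return c+d*((z-c[2])/d[:,2])[:,None]
def proj(m,P):
    K,D=KD(m); return cv2.projectPoints(np.array(P,float).reshape(-1,1,3),np.array(m['rvec'],float),np.array(m['tvec'],float),K,D)[0].reshape(-1,2)
def mask_hsv(im,lo,hi): return cv2.inRange(cv2.cvtColor(im,cv2.COLOR_BGR2HSV),np.array(lo),np.array(hi))
def blobs(mask,amin):
    n,l,s,c=cv2.connectedComponentsWithStats(mask)
    return [np.argwhere(l==i)[:,::-1] for i in range(1,n) if s[i,4]>amin]
def rect(P):
    """min-area rect of world xy points (mm), centre,size,angle of long side deg"""
    (c,s,a)=cv2.minAreaRect((P[:,:2]*1000).astype(np.float32)); 
    return np.round(c,1),np.round(s,1),round(a,1)
def down(yaw):
    """tool z down, tool y (closing line) at world angle yaw"""
    y=np.array([np.cos(yaw),np.sin(yaw),0]);z=np.array([0,0,-1.]);return quat(np.cross(y,z),y,z)
def quat(x,y,z): return np.roll(Ro.from_matrix(np.c_[x,y,z]).as_quat(),1)
E
python3 - <<'E'
from h import *
for c in("top","scene"):
    im=cv2.imread(f"pics/{c}0.png");m=camera_model(c)
    for b in blobs(mask_hsv(im,(45,100,30),(80,255,255)),60):
        P=ground(m,b,.014);print(c,'green',b.mean(0).round(),rect(P),np.hypot(*P.mean(0)[:2]).round(3))
    for b in blobs(mask_hsv(im,(3,150,60),(18,255,255)),1500):
        P=ground(m,b,.045);print(c,'orange',b.mean(0).round(),rect(P))
    for l in('card','stand','pocket','spatula','tray','jar','beaker'):
        read_camera(c)
        for d in silhouettes(c,l):
            px=np.argwhere(d['mask'])[:,::-1]
            if len(px): print(c,l,round(d['p'],2),px.mean(0).round(),rect(ground(m,px,{'spatula':.007,'tray':.045,'pocket':.06,'stand':.02,'jar':.06,'beaker':.075}.get(l,.1))))
im=cv2.imread("pics/top0.png")
cv2.imwrite("pics/crop1.png",np.hstack([cv2.resize(im[200:300,385:485],(400,400),interpolation=2),cv2.resize(im[220:320,140:240],(400,400),interpolation=2)]))
E
```

```text
top green [428. 260.] (array([ 491.8, -267.9]), array([13.2, 94.4]), 70.5) 0.56
top green [372. 271.] (array([ 466.7, -144. ]), array([93. , 12.6]), 84.5) 0.488
top green [491. 331.] (array([ 338.4, -402.2]), array([12.9, 93.1]), 12.1) 0.525
top orange [305. 154.] (array([723.2,  -2.2]), array([192.5, 205.8]), 0.6)
top card 0.88 [174. 270.] (array([470.2, 258.8]), array([24. , 94.5]), 27.1)
top pocket 0.86 [306. 201.] (array([613.6,  -0.7]), array([34.1, 98.9]), 0.3)
top spatula 0.98 [434. 243.] (array([ 524.4, -281.5]), array([ 25.2, 166.8]), 72.2)
top spatula 0.76 [473. 335.] (array([ 332. , -369.3]), array([ 26.9, 172.3]), 13.6)
top spatula 0.57 [354. 270.] (array([ 469.3, -110.6]), array([166.9,  23.4]), 84.5)
top tray 0.55 [306. 156.] (array([711.3,  -1. ]), array([220.4, 212. ]), 0.3)
top jar 0.97 [436. 151.] (array([ 723.1, -276.8]), array([45.4, 64.1]), 45.0)
top beaker 0.91 [155. 149.] (array([720.2, 313.5]), array([90.6, 67.3]), 63.6)
scene green [170. 212.] (array([ 341. , -402.4]), array([25.2, 95.3]), 11.6) 0.528
scene green [268. 229.] (array([ 469.9, -144.6]), array([9
[... 549 characters left out ...]
5.4, 317. ]), array([ 72.8, 139.2]), 58.5)
scene spatula 0.89 [181. 210.] (array([ 327.6, -370.6]), array([ 37.9, 167.8]), 11.0)
scene spatula 0.79 [280. 228.] (array([ 463.8, -110.1]), array([164.7,  31.4]), 83.1)
scene spatula 0.63 [218. 253.] (array([ 518.5, -280.7]), array([ 26. , 178.8]), 71.9)
scene tray 0.76 [345. 288.] (array([719.2,  -4. ]), array([268., 217.]), 0.0)
scene jar 0.97 [222. 307.] (array([ 750.5, -282.6]), array([47.7, 87.6]), 86.1)
scene jar 0.71 [345. 288.] (array([731.4,  -9. ]), array([260.9, 212.3]), 0.2)
scene jar 0.29 [413. 212.] (array([522.8, 241.8]), array([ 68. , 113.2]), 29.1)
scene beaker 0.83 [473. 262.] (array([749.1, 307.9]), array([ 71. , 137.5]), 59.7)
```

View pics/crop1.png

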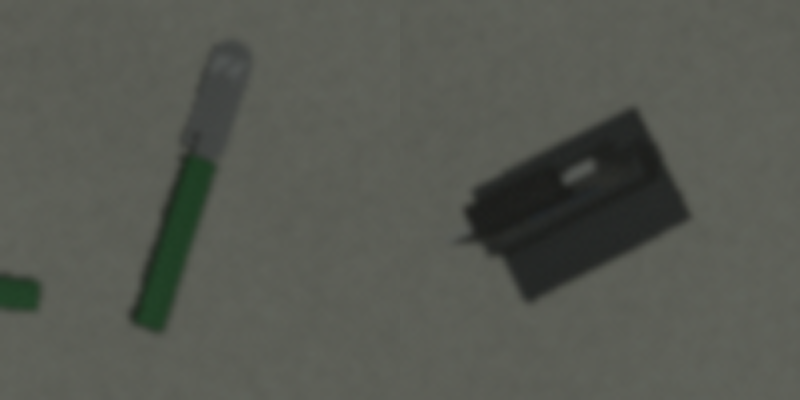

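B (432,246) is the farthest: its handle centre is at 0.56 m, against 0.525 m for C and 0.49 m for A. Its length of about 168 mm matches too. In the crop, B's blade points away from the robot and the stand is turned about 27° with the black clip on top. Next I'll look from close by with the wrist camera over the stand.

```bash
python3 - <<'E'
from h import *
reach([.44,.25,.33],down(np.radians(27)))
m=camera_model("wrist");im=read_camera("wrist");cv2.imwrite("pics/w1.png",im)
R=cv2.Rodrigues(np.array(m['rvec']))[0];print(-R.T@m['tvec'],R)
for l in('card','stand'):print(l,[(d['location'],round(d['p'],2)) for d in spot_point('wrist',l)])
q=down(np.radians(0));th=np.radians(25)
print(get_clock(),get_q(),[f(m,[[320,240],[0,0],[640,480]],0).round(3).tolist() for f in(ground,)])
E
```

```text
[0.40702381 0.31544689 0.45083393] [[ 8.90563399e-01  4.54859111e-01  1.46969321e-04]
 [ 4.35284947e-01 -8.52333045e-01  2.89923086e-01]
 [ 1.31999424e-01 -2.58130915e-01 -9.57049937e-01]]
card [([352.5, 185.6], 0.79)]
stand [([353.4, 182.8], 0.81)]
3.9417 [ 3.81119831e-01  1.36130032e-01  1.50191647e+00  3.49356085e-04
  1.50428876e+00 -9.21510474e-02] [[[0.465, 0.188, 0.0], [0.057, 0.268, 0.0], [1.059, 0.07, 0.0]]]
```

View pics/w1.png

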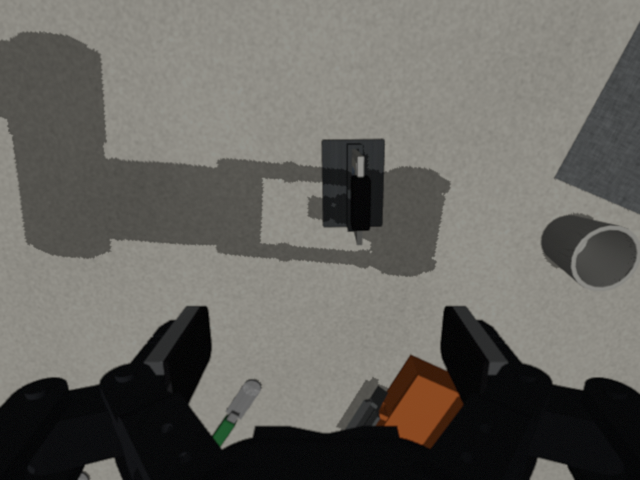

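The stand base covers (322–384, 139–227), squared to the picture, so the card's normal is about 27°. The black clip top covers (350–370, 177–230). I'll compute both and cross-check them against the known sizes.

```bash
python3 - <<'E'
from h import *
m=camera_model("wrist");im=cv2.imread("pics/w1.png")
B=ground(m,[[322,139],[384,139],[383,227],[323,227]],.008);print("base",B[:,:2].round(4).tolist(),B.mean(0).round(4),[np.linalg.norm(B[i]-B[(i+1)%4]).round(4) for i in range(4)])
def ang(v):return np.degrees(np.arctan2(v[1],v[0]))
print(ang(B[1]-B[0]),ang(B[2]-B[3]),ang(B[0]-B[3]),ang(B[1]-B[2]))
g=cv2.cvtColor(im,cv2.COLOR_BGR2GRAY)[130:240,315:390]
print("grays",g[::12,::4])
k=blobs((cv2.cvtColor(im,cv2.COLOR_BGR2GRAY)[130:250,315:395]<22).astype(np.uint8),100)
for b in k: P=ground(m,b+[315,130],.12);print("clip",len(b),b.min(0)+[315,130],b.max(0)+[315,130],rect(P))
# predicted projection of clip for stand pose
c=B.mean(0);a=np.radians(27.1)
X=np.array([np.cos(a),np.sin(a),0]);Y=np.array([-np.sin(a),np.cos(a),0])
for z in(.094,.120):print(z,proj(m,[c*[1,1,0]+x*X+y*Y+[0,0,z] for x in(-.008,.008) for y in(-.023,.023)]).round(1).tolist())
cv2.imwrite("pics/crop2.png",cv2.convertScaleAbs(cv2.resize(im[125:250,300:400],(480,600),interpolation=cv2.INTER_CUBIC),alpha=2))
E
```

```text
base [[0.4133, 0.2945], [0.4736, 0.3254], [0.5217, 0.2381], [0.4595, 0.2062]] [0.467 0.266 0.008] [np.float64(0.0677), np.float64(0.0997), np.float64(0.0699), np.float64(0.0997)]
27.13031067784738 27.110838056491822 117.62603750606624 118.87518360849342
grays [[139 145 140 144 141 142 141 139 143 139 142 140 136 142 141 141 142 141
  142]
 [142 141  49  50  52  53  51  51  47  46  46  45  50  50  49  50  49  47
  140]
 [138 141  49  50  53  52  50  52  29  51  56  58  25  36  48  50  49  49
  141]
 [114 122  48  47  51  53  50  52  30  52  72 143 104  33  48  50  47  62
  141]
 [ 87  83  23  24  26  26  25  25  17   8   3  12   6   6  23  25  25  44
   83]
 [144 143  49  48  50  51  50  51  29  10  10   6   6   7  21  24  24  49
   84]
 [ 83  87  27  24  27  25  24  27  19   3   5   6   6   6  21  25  25  63
   83]
 [ 83  83  34  22  25  25  25  24  18   6   6   7   4   8  23  24  25  76
   81]
 [136 137  91  56  57  60  62  65  28  16   3   5   4   6  42  44  46  82
   84]
 [147 140 147 143 144 142 142 142 143 142 100  78 101  85  86  82  88  83
   84]]
clip 1125 [350 174] [371 230] (array([464.8, 267.7]), array([18.2, 48.4]), 29.0)
0.094 [[350.1, 223.7], [351.0, 174.4], [367.2, 223.7], [368.7, 174.4]]
0.12 [[351.8, 231.3], [352.9, 178.6], [370.2, 231.3], [372.0, 178.6]]
```

View pics/crop2.png

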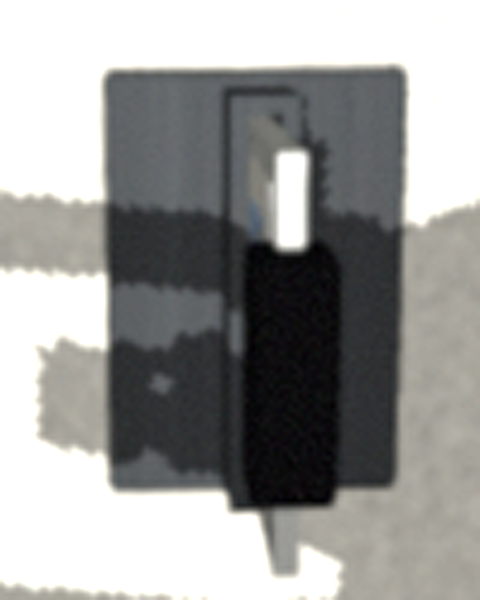

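The predicted clip outline matches the seen one to about 1 px, so the card is at (0.466, 0.266) with yaw 27.3°. Next is a quick close look at the pocket and tray before grasping.

```bash
python3 - <<'E'
from h import *
reach([.62,-.02,.34],down(0))
m=camera_model("wrist");im=read_camera("wrist");cv2.imwrite("pics/w2.png",im)
import pickle;pickle.dump(m,open("w2.pkl","wb"))
for l in('pocket','tray','compartment'):print(l,[(np.round(d['location'],1),round(d['p'],2)) for d in spot_point('wrist',l)])
print(get_clock())
E
```

```text
pocket [(array([336.3, 171.1]), 0.71)]
tray [(array([419.2, 172.2]), 0.97)]
compartment [(array([381.8, 172.7]), 0.97)]
5.375
```

View pics/w2.png

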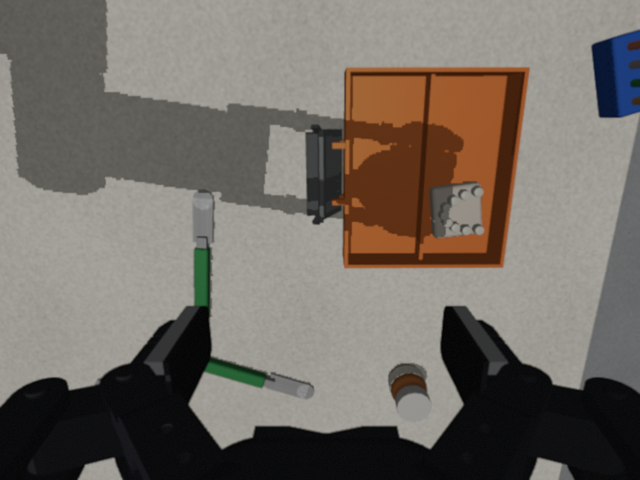

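The tray rim corners are at (345,69), (528,69), (504,267) and (345,267). The pocket is at (308–343, 125–222). Next I'll enlarge the pocket, fit the tray and overlay a pocket model.

```bash
cat > fit.py <<'E'
from h import *
import pickle
m=pickle.load(open("w2.pkl","rb"));im=cv2.imread("pics/w2.png")
T=ground(m,[[345,69],[528,69],[504,267],[345,267]],.045)
print("tray",T[:,:2].round(4).tolist(),T.mean(0).round(4),[np.linalg.norm(T[i]-T[(i+1)%4]).round(4) for i in range(4)])
d=(T[0]-T[3]+T[1]-T[2]);print("y axis deg",np.degrees(np.arctan2(-d[0],d[1])))
px=spot=[[336.3,171.1]];print("pocket spot @.011",ground(m,px,.011),"comp@.004",ground(m,[[381.8,172.7]],.004),"tray@0",ground(m,[[419.2,172.2]],0))
E
python3 fit.py; python3 - <<'E'
from h import *
im=cv2.imread("pics/w2.png")
cv2.imwrite("pics/crop3.png",cv2.convertScaleAbs(cv2.resize(im[118:230,295:355],None,fx=8,fy=5.3,interpolation=cv2.INTER_CUBIC),alpha=2.2,beta=10))
E
```

```text
tray [[0.6396, 0.1008], [0.8195, 0.1015], [0.823, -0.1063], [0.6428, -0.1065]] [ 0.7313 -0.0026  0.045 ] [np.float64(0.1799), np.float64(0.2079), np.float64(0.1802), np.float64(0.2073)]
y axis deg 0.9270927840206193
pocket spot @.011 [[ 0.63296538 -0.00308005  0.011     ]] comp@.004 [[ 0.68577647 -0.00572036  0.004     ]] tray@0 [[ 0.72996959 -0.00557174  0.        ]]
```

View pics/crop3.png

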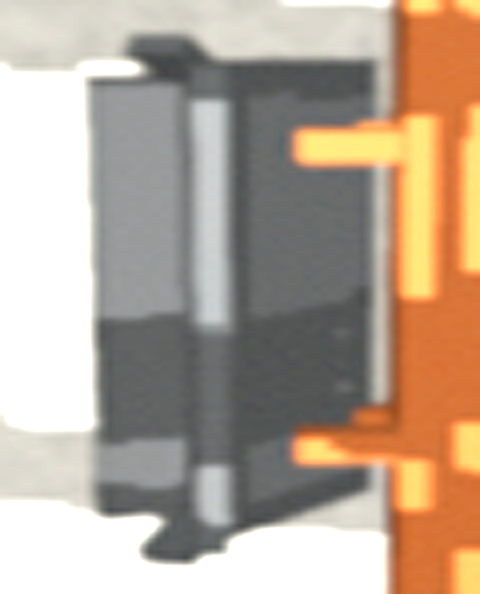

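```bash
cat >> fit.py <<'E'
c,s=np.cos(np.radians(25)),np.sin(np.radians(25))
def est(px,x,z):
    Z=.011+x*s+z*c;P=ground(m,[px],Z)[0];return P[0]-(x*c-z*s),P[1]
print("traylip left edge",est([318.8,171],.009,.058),"outerlip",est([306.8,171],-.009,.044))
print("ends",est([315.5,126],0,.049),est([317,222.5],0,.049))
print("tray -x face",T[[0,3]].mean(0))
def rend(ox,oy,a):
    R=Ro.from_euler('zy',[a,-25],degrees=True).as_matrix();o=np.array([ox,oy,.011])
    for n,P in dict(trayw=[(.004,-.042,0),(.004,-.042,.048),(.009,-.047,.058),(.009,.047,.058)],outer=[(-.009,-.047,.044),(-.009,.047,.044),(-.004,.042,.034)],ends=[(-.004,.047,.049),(.004,.047,.049),(-.004,-.047,.049),(.004,-.047,.049)]).items():
        print(n,proj(m,np.array(P)@R.T+o).round(1).tolist())
rend(.633,-.003,.9)
E
python3 fit.py
```

```text
tray [[0.6396, 0.1008], [0.8195, 0.1015], [0.823, -0.1063], [0.6428, -0.1065]] [ 0.7313 -0.0026  0.045 ] [np.float64(0.1799), np.float64(0.2079), np.float64(0.1802), np.float64(0.2073)]
y axis deg 0.9270927840206193
pocket spot @.011 [[ 0.63296538 -0.00308005  0.011     ]] comp@.004 [[ 0.68577647 -0.00572036  0.004     ]] tray@0 [[ 0.72996959 -0.00557174  0.        ]]
traylip left edge (np.float64(0.6303600135557771), np.float64(0.004156741169314769)) outerlip (np.float64(0.6278759400879882), np.float64(0.0015669922944617429))
ends (np.float64(0.6313962938247761), np.float64(0.047064020881642986)) (np.float64(0.6324068674578014), np.float64(-0.05185642591673928))
tray -x face [ 0.64124626 -0.00283431  0.045     ]
trayw [[339.7, 207.5], [321.9, 216.4], [322.2, 223.6], [320.7, 129.4]]
outer [[312.7, 219.1], [310.7, 129.1], [319.5, 133.9]]
ends [[312.9, 129.2], [320.1, 129.2], [314.8, 220.5], [321.6, 221.2]]
```

Three cues agree on a pocket origin of about (0.631, -0.0025, 0.011) with yaw 0.9°. Now I'll take the card and bring it to the mouth.

```bash
cat >> h.py <<'E'
PO=np.array([.631,-.0025,.011]); PR=Ro.from_euler('zy',[.9,-25],degrees=True).as_matrix()
L=.106
def ins(z,x=0,y=0):
    o=PO+PR@[x,y,z]; return o+PR[:,2]*L
QI=quat(-PR[:,1]*-1*-1 if False else np.cross(PR[:,0],-PR[:,2]),PR[:,0],-PR[:,2])
def offs():
    """card origin in pocket frame, assuming the nominal grasp"""
    R=Ro.from_quat(np.roll(get_tool_rot(),-1)).as_matrix()
    return (PR.T@(np.array(get_tool_pos())+R[:,2]*L-PO)*1000).round(1)
E
sed -i 's/^QI=.*/QI=quat(np.cross(PR[:,0],-PR[:,2]),PR[:,0],-PR[:,2])/' h.py
python3 - <<'E'
from h import *
print(inverse_kinematics(ins(0),QI))
q=down(np.radians(27.3))
reach([.466,.266,.19],q); move_linear([.466,.266,.114],feed=.12)
gripper_close(); print("w",get_width(),get_finger_force(),get_force())
print(move_linear([.466,.266,.25],feed=.15)); print("w",get_width(),get_force())
reach(ins(.11),QI); print(offs(),get_width(),get_clock())
im=read_camera("scene");cv2.imwrite("pics/s1.png",cv2.resize(im[180:300,270:430],(800,600),interpolation=cv2.INTER_CUBIC))
E
```

```text
[-0.16352248  0.26374178  2.04226021  0.1735166   0.40988144 -0.32354172]
w 0.015295154572308258 58.88611078262329 [ 0.12260313 -0.06116115  4.06620662]
False
w 0.015152880847973955 [ 0.27127041 -0.16828658 -0.9256381 ]
[  0.2   0.6 109.9] 0.014911735935516618 10.2917
```

View pics/s1.png

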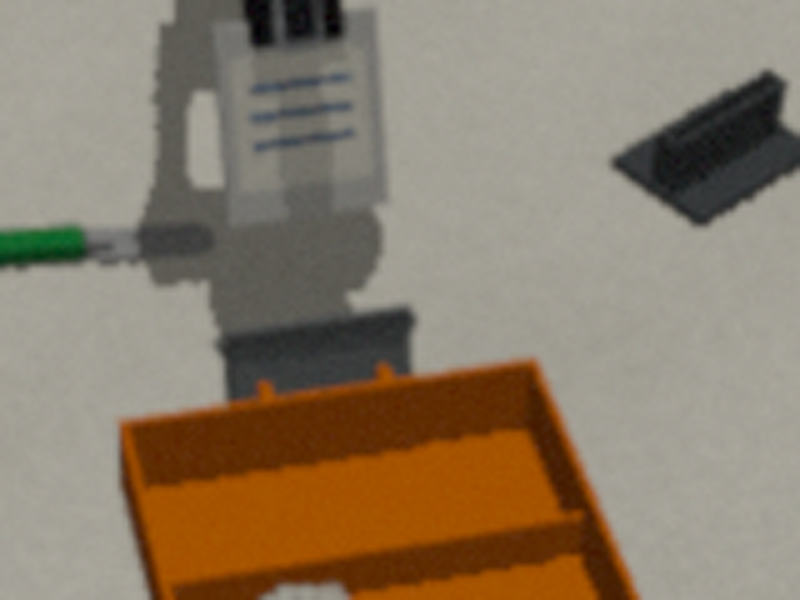

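The crop shows the card held squarely, its bottom edge at crop (230,222)–(385,203). It sits above the pocket lips at (222,340)–(412,312), aligned with the mouth. Inserting with force stops.

```bash
python3 - <<'E'
from h import *
move_linear(ins(.065),feed=.1)
print(offs(),get_force())
for z in(.045,.03,.015,-.003):
    t=move_linear(ins(z),feed=.05,until_force=14);print(z,t,offs(),np.round(get_force(),1),np.round(get_wrist_torque(),2))
    if t: break
print(get_clock(),get_width())
E
```

```text
[ 0.2  0.5 64.9] [-0.33378087 -1.42450052 -1.36917834]
0.045 True [-2.4  0.5 47.9] [ 0.6 -0.5 -1.9] [-0.03  0.32 -0.01]
11.3167 0.014881576927198392
```

The tray-side lip pushed the card about 2.5 mm in -x, so the pocket sits a little nearer than I estimated. I'll back off, shift and retry, letting the lips guide it.

```bash
python3 - <<'E'
from h import *
move_linear(ins(.06,-.0035),feed=.05);print(offs(),np.round(get_force(),1))
x=-.0035
for z in(.045,.03,.015,-.003):
    t=move_linear(ins(z,x),feed=.05,until_force=14);o=offs();print(z,t,o,np.round(PR.T@get_force(),1),np.round(get_wrist_torque(),2))
    if t: break
    x=o[0]/1000
print(get_clock())
E
```

```text
[-3.3 -0.  60.6] [ 0.5  0.4 -1.1]
0.045 False [-4.5  0.2 44.3] [-0.5  0.6 -0.1] [-0.    0.26  0.01]
0.03 False [-3.4 -0.2 29.8] [ 1.4  0.6 -2.1] [-0.   -0.42 -0.13]
0.015 False [-3.4  0.1 14.6] [ 3.  -0.7 -3.1] [ 0.07 -0.42 -0.11]
-0.003 True [-3.1  0.   0.8] [ 0.  -0.2  3.9] [0.07 0.1  0.03]
13.3917
```

The card bottomed at about z = 0.8 mm, where the floor stopped it. I'll release, back off along the lean, and look at the spatula from above.

```bash
python3 - <<'E'
from h import *
ungrasp(); p=np.array(get_tool_pos()); move_linear(p+PR[:,2]*.07,feed=.15)
im=read_camera("scene");cv2.imwrite("pics/s2.png",im)
reach([.49,-.265,.24],down(np.radians(72)))
m=camera_model("wrist");im=read_camera("wrist");cv2.imwrite("pics/w3.png",im)
for b in blobs(mask_hsv(im,(45,100,30),(80,255,255)),200):
    P=ground(m,b,.014);print(b.mean(0).round(),rect(P))
print([(d['location'],d['p']) for d in spot_point('wrist','spatula_grip')],[ground(m,[d['location']],.007).round(4) for d in spot_point('wrist','spatula_grip')],[ground(m,[d['location']],.0).round(4) for d in spot_point('wrist','spatula')])
print(get_clock())
w=cv2.resize(im,(400,300));s=cv2.resize(cv2.imread("pics/s2.png")[180:300,270:430],(400,300),interpolation=2)
cv2.imwrite("pics/c4.png",np.hstack([w,s]))
E
```

```text
[111.  81.] (array([ 338. , -402.3]), array([17.3, 98.2]), 12.2)
[450. 134.] (array([ 465.2, -145.8]), array([98.8, 17.1]), 85.0)
[321. 202.] (array([ 490. , -269.1]), array([16.1, 97.8]), 70.9)
[([129.2, 71.8], 0.9), ([320.1, 220.8], 0.81), ([464.9, 129.8], 0.63)] [array([[ 0.3344, -0.3867,  0.007 ]]), array([[ 0.5056, -0.2753,  0.007 ]]), array([[ 0.4671, -0.1303,  0.007 ]])] [array([[ 0.4665, -0.1151,  0.    ]]), array([[ 0.5192, -0.2788,  0.    ]]), array([[ 0.3297, -0.376 ,  0.    ]])]
16.35
```

View pics/c4.png

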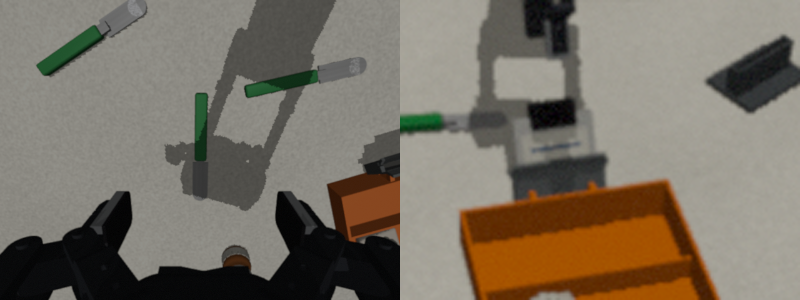

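The spatula's handle centre is (0.490, -0.269) and it points at -18.9°, so the grip point is (0.504, -0.274), which agrees with the network. The right half shows the card seated in the pocket.

The fingers open to 114 mm but the compartment is only 84 mm wide. So I'll grip the handle by the fingertips, put it near the divider, and probe the divider top with a finger. Then I'll release just above it, a fall of less than 20 mm.

```bash
python3 - <<'E'
from h import *
q=down(np.radians(71.1));g=[.5042,-.2739]
reach(g+[.10],q); move_linear(g+[.0305],feed=.1)
gripper_close(); print("w",get_width(),get_finger_force())
move_linear(g+[.05],feed=.05);print("w",get_width(),get_force())
move_linear(g+[.22],feed=.2)
qp=down(np.radians(.9))
reach([.707,.02,.22],qp); print(get_width(),get_clock())
m=camera_model("wrist");im=read_camera("wrist");im2=read_camera("scene")
cv2.imwrite("pics/c5.png",np.hstack([cv2.resize(im,(400,300)),cv2.resize(im2[140:320,250:490],(400,300),interpolation=2)]))
E
```

```text
w 0.015701999814862963 58.8571572303772
w 0.015524706677456614 [-0.24837677  0.84601166 -1.10515477]
0.01565920176164965 21.5417
```

View pics/c5.png

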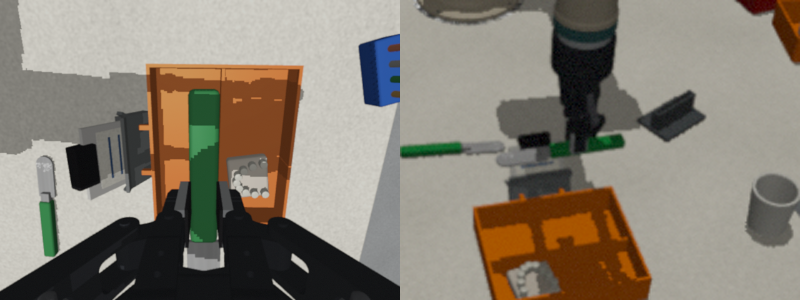

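The spatula is held level over the compartment, handle to +y, with the cast clear to its right and the card in the pocket. I'll lower it and probe the divider top.

```bash
python3 - <<'E'
from h import *
move_linear([.707,.02,.075],feed=.12)
t=move_linear([.707,.02,.040],feed=.02,until_force=5)
print(t,get_tool_pos(),get_force(),get_wrist_torque(),get_width(),get_clock())
E
```

```text
True [0.7057575  0.02004927 0.03986222] [ 0.74866212  0.21723767 -0.60671569] [0.00630345 0.00462947 0.00435342] 0.015616241944154216 24.7083
```

A side touch on the divider came only 5 mm above the floor, so the tips are beside it and can't open there. I'll rise until the tips just clear the divider top (28 mm) and release. The fall is about 17 mm (0.58 m/s), within the stated limit.

```bash
python3 - <<'E'
from h import *
move_linear([.707,.02,.0515],feed=.04)
dwell(.3); print(get_tool_pos(),get_force(),get_width())
ungrasp(); print("open",get_width(),get_force(),get_tool_pos())
dwell(.3); move_linear([.707,.02,.2],feed=.15); print(get_clock())
reach([.62,-.02,.34],down(0))
m=camera_model("wrist");im=read_camera("wrist");im2=read_camera("scene")
cv2.imwrite("pics/c6.png",np.hstack([cv2.resize(im[40:280,230:550],(400,300),interpolation=2),cv2.resize(im2[200:335,270:450],(400,300),interpolation=2)]))
for b in blobs(mask_hsv(im,(45,100,30),(80,255,255)),200):print(b.mean(0).round(),rect(ground(m,b,.018)))
print([ground(m,[d['location']],.004).round(4) for d in spot_point('wrist','spatula')])
print(get_clock())
E
```

```text
[0.70683804 0.01998344 0.05128344] [ 0.06339678 -1.0651509  -0.41726936] 0.015578936527684826
open 0.08499837191365395 [-0.30824333  0.07866003 -0.65407205] [0.707025   0.01999523 0.0515296 ]
27.5833
[405. 134.] (array([706.7,  34.3]), array([17.2, 97.1]), 0.7)
[201. 277.] (array([ 470. , -130.5]), array([78., 17.]), 85.0)
[array([[ 0.4681, -0.1106,  0.004 ]])]
28.45
```

View pics/c6.png

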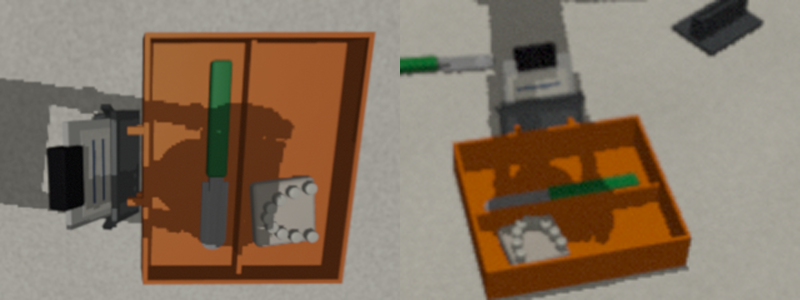

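The spatula lies flat: its handle measures 97 x 17 mm at 18 mm height, centred at (0.707, 0.034), about 21 mm across and 7 mm along from the compartment centre. The cast is untouched. I'll check that the card is home by a light push on its clip top with closed fingers; contact is expected at pocket z of 134 mm.

```bash
python3 - <<'E'
from h import *
def tp(z): return PO+PR@[-.003,0,z]
gripper_close(); reach(tp(.18),QI); move_linear(tp(.142),feed=.1)
t=move_linear(tp(.126),feed=.02,until_force=10)
print(t,(PR.T@(np.array(get_tool_pos())-PO)*1000).round(1),get_force())
move_linear(tp(.2),feed=.15); print(get_clock())
E
```

```text
True [ -2.3  -0.  135.2] [-3.00590082  0.30937019  6.00061643]
31.7833
```

The contact came at 135.2 mm, so the card is within about 1 mm of home. Handing in.

```bash
python3 -c "
from h import *
reach([.5,.1,.35],down(0)); dwell(.5); print(finish_job(),get_clock())"
```

```text
the job is handed in; nothing more can be done
the job is handed in; nothing more can be done
```

I handed the job in with no failure reported, but no verdict was returned: the card is in the pocket within about 1 mm of home, and the spatula lies flat and lengthwise in the empty compartment after a release fall of about 17 mm (limit about 25 mm), because the fingers open wider than the compartment.

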